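# Find the container with the worn twist lock

### The arm

A 6-joint arm with a two-finger parallel gripper is mounted at the origin on the work surface. World frame = base frame: x ahead of the robot, y to its left, z up, the work surface at z = 0. Lengths are in m, angles in rad, forces in N, time in s.
With the tool pointing down it reaches from about 0.425 to 0.95 m from the base axis. Payload 3.5 kg.
Tool frame: the origin (TCP) lies at the very end of the fingers, on their centre line; the grasp point (between the pads) lies 19 mm behind it; z points along the fingers, y is the line along which they close (so a half turn about z gives the same grasp; the last joint's range is limited). The gripper opens to 85 mm and grips with 20 to 120 N. Pads are 22 mm wide; open, the fingers measure 114 mm over their backs; the gripper's body (76 mm by 85 mm) begins 54 mm behind the grasp point. The pads swing forward as they close: fully open they stand 13 mm farther back than shut.
Start: joints at [1.137, 0.286, 1.577, -0, 1.279, -0.15], TCP at [0.189, 0.648, 0.231] pointing down, gripper open.
Joint ranges: [-2.77, 2.77], [-0.9, 2.22], [0.21, 2.48], [-1.53, 4.67], [0.24, 2.81], [-2.84, 2.84]. Speed limits (rad/s): [2.79, 2.79, 3.14, 3.14, 3.14, 3.14].

### API

Orientations are given as a unit quaternion [x, y, z, w].
In Python, from plant import ctrl gives the robot as it stands.
- The arm moves only by the tool carry_out, never from a script. Its argument "deltas" is one flat list of numbers, 6 for each row, row after row: the shift along the tool's x, y, z in m, then the turn, a rotation vector about the tool's x, y, z in rad. A call has 1 to 5 rows; each row is the pose to reach, as a shift and turn from the pose commanded when the call began, along the tool's axes at that moment; what a row does not reach only later rows make up. A row lasts 1/8 s, in which the tool goes at most 62.5 mm and 10.7 degrees, less where a joint would pass 70% of its speed; a pose out of reach is approached as far as the arm can. A call with a gripper value outside its range is refused whole. "grip" is the opening in per cent of the stroke, from 0 (shut) to 100 (fully open), set as the call begins (left out, the last holds). The fingers move at their own pace and stop on an object; "grip_force" is the grip in N (left out, the last holds). Time passes only in rows, so rows that repeat a pose let the fingers close. It gives the time, the measured TCP pose, the force, the opening and the grip force at its end, in the units of the state.
- ctrl.get_state(): the state, without advancing time (a new reading comes with each control period).
- ctrl.read_camera(name): name is "scene" or "top" or "wrist"; returns (picture, depth): 480x640x3 uint8, red, green, blue; 480x640 float32, m along the optical axis (not along the pixel's ray), 0 where there is no reading.
- ctrl.camera_model(name): a dict with "intrinsics" (3x3 intrinsics, pixels), "extrinsics" (4x4, takes a point from world to camera coordinates); the wrist camera has in their place "hand_eye" (4x4, takes a point from camera to tool coordinates, whose origin is the TCP and whose axes are the flange's). Camera axes: x right, y down, z forward; pixel columns grow to the right and rows downward; lengths in m; the calibration is good to about 2 mm. A picture is of the moment at which its call begins: read the wrist's pose just before it. camera_model takes no time and is no camera call.
- ctrl.sign_off(): hands the job in; it is judged then, once.
Trained networks look in the newest picture that a camera, given by its name, has taken for a name from the list of things; names that differ only in an ending like _2 or _b are one class to them, and where a whole thing is asked for, a point or a joint stands for the part that bears it (a point fixed in the world has none). Each returns a list of dicts, best first, with "score" (0 to 1); they miss things now and then, are a little off and sometimes report something else, mostly with a low value. They report only what shows in the picture. A call takes as long as a camera call. They do not tell look-alikes from the thing itself.
- ctrl.find_in(camera, query): "uv" ([column, row] in pixels, amid what is visible of it).
The state is a dict: "time": time; "qpos": joint angles; "dq": joint speeds; "joint_efforts": joint torques, N m; "eef_pos": TCP position; "tcp_rot": TCP orientation; "contact_force": force on the tool from outside, world axes, zero at the start; "wrist_torque": the same for the moment, N m; "opening": opening from 0.0 (shut) to 1.0 (fully open); "finger_force": force on a finger pad.
Only numpy, scipy, OpenCV 4.12 (cv2) and the standard library are available. Lean on these libraries where they do the work, as an engineer would, in place of code of your own. Each camera call takes 0.05 s, during which the arm holds its last target. There are 200 camera calls.

### The job

One of the three closed containers in the wooden rack has a worn twist lock: grip the lids in turn and gently rock them clockwise and then anticlockwise, each way until you feel the stop but never forcing it, until you find the one with clearly more play. When you have rocked the worn one fully both ways, leave its lid turned anticlockwise, lift it out by its grip bar and stand it upright in the empty tray without dropping it. Leave the two sound containers standing in the rack and do not disturb the other things.

Things in the scene. Friction and masses are not known exactly. Their poses are not given: they have to be found in the camera images.
- pot_a: One of three alike containers: white round body 84 mm across on a 60 mm square foot 16 mm high, grey lid 88 mm across. Origin: centre of the foot's underside, x and y square to the foot, z up. Lid's top face 85 mm, top of its grip bar 119 mm above the origin. Mass 0.3 to 0.5 kg. Starts in a well of the rack, foot 12 mm deep with 1.2 mm clear each side, so it can itself turn about 0.04 rad.
- grip_a (a point): On the lid axis of pot_a, in the middle of the lid's upright grip bar, 21 mm above the lid's top face, 106 mm above the pot's underside, 13 mm below the bar's top. Bar 56 mm long (along this point's x, turning with the lid), 12 mm thick (y), 34 mm high: for twisting the lid and lifting the whole pot; the lid cannot come off.
- end_a (a point): The end of that bar on its +x side, 28 mm from grip_a, turning with the lid; at the start the bar lies along the pot's x axis to within 0.025 rad.
- lock_a (a point): Springy lock ring hidden under the lid of pot_a, on the lid axis, x along the pot's x when unstrained. Free play of a lid on its ring: sound 0.03 rad each way, worn 0.30; friction 0.015 N m, stays where left. Past that stop the ring twists with the lid, 2 N m per rad, and springs back; more than 0.12 rad (0.24 N m) damages it. + turn = anticlockwise from above.
- pot_b: One of three alike containers: white round body 84 mm across on a 60 mm square foot 16 mm high, grey lid 88 mm across. Origin: centre of the foot's underside, x and y square to the foot, z up. Lid's top face 85 mm, top of its grip bar 119 mm above the origin. Mass 0.3 to 0.5 kg. Starts in a well of the rack, foot 12 mm deep with 1.2 mm clear each side, so it can itself turn about 0.04 rad.
- grip_b (a point): On the lid axis of pot_b, in the middle of the lid's upright grip bar, 21 mm above the lid's top face, 106 mm above the pot's underside, 13 mm below the bar's top. Bar 56 mm long (along this point's x, turning with the lid), 12 mm thick (y), 34 mm high: for twisting the lid and lifting the whole pot; the lid cannot come off.
- end_b (a point): The end of that bar on its +x side, 28 mm from grip_b, turning with the lid; at the start the bar lies along the pot's x axis to within 0.025 rad.
- lock_b (a point): Springy lock ring hidden under the lid of pot_b, on the lid axis, x along the pot's x when unstrained. Free play of a lid on its ring: sound 0.03 rad each way, worn 0.30; friction 0.015 N m, stays where left. Past that stop the ring twists with the lid, 2 N m per rad, and springs back; more than 0.12 rad (0.24 N m) damages it. + turn = anticlockwise from above.
- pot_c: One of three alike containers: white round body 84 mm across on a 60 mm square foot 16 mm high, grey lid 88 mm across. Origin: centre of the foot's underside, x and y square to the foot, z up. Lid's top face 85 mm, top of its grip bar 119 mm above the origin. Mass 0.3 to 0.5 kg. Starts in a well of the rack, foot 12 mm deep with 1.2 mm clear each side, so it can itself turn about 0.04 rad.
- grip_c (a point): On the lid axis of pot_c, in the middle of the lid's upright grip bar, 21 mm above the lid's top face, 106 mm above the pot's underside, 13 mm below the bar's top. Bar 56 mm long (along this point's x, turning with the lid), 12 mm thick (y), 34 mm high: for twisting the lid and lifting the whole pot; the lid cannot come off.
- end_c (a point): The end of that bar on its +x side, 28 mm from grip_c, turning with the lid; at the start the bar lies along the pot's x axis to within 0.025 rad.
- lock_c (a point): Springy lock ring hidden under the lid of pot_c, on the lid axis, x along the pot's x when unstrained. Free play of a lid on its ring: sound 0.03 rad each way, worn 0.30; friction 0.015 N m, stays where left. Past that stop the ring twists with the lid, 2 N m per rad, and springs back; more than 0.12 rad (0.24 N m) damages it. + turn = anticlockwise from above.
- rack: Fixed low wooden rack, 100 mm (x) by 360 mm (y) by 18 mm high, with three square wells 12 mm deep in a row along its y at -125, 0 and 125 mm; the wells' floors are 6 mm above its underside. Origin: centre of the underside.
- tray: Fixed empty shallow wooden tray, 200 mm (x) by 170 mm (y) outside, walls 6 mm thick and 35 mm high, open on top, its floor 6 mm above its underside. Origin: centre of the underside, z up.
- mug: White ceramic mug, 76 mm across, 85 mm high, with a handle. Bystander. Origin: centre of the underside.
- jar_1: Closed glass jar, 68 mm across, 100 mm high. Bystander. Origin: centre of the underside.
- jar_2: Closed glass jar, 60 mm across, 85 mm high. Bystander. Origin: centre of the underside.
- bowls: Stack of three nested plastic feeding bowls, 96 mm across, 55 mm high. Bystander. Origin: centre of the underside.
- fork: Steel baby fork lying flat, 134 mm long (along its x, tines to +x), 21 mm wide, 5 mm thick. Bystander.
- spoon: Steel baby spoon lying flat, 122 mm long (along its x), 28 mm wide, 5 mm thick. Bystander.
- egg_cup: Small white ceramic cup, 48 mm across, 50 mm high. Bystander. Origin: centre of the underside.
There are look-alikes about, which are no part of the job. Leave any purple look-alike of the pot_c alone. Leave any red look-alike of the pot_b alone.

How it is judged:
On the way, in this order (a step that is already met when the one before it is completed fails the run):
1. in the rack, the worn lid is turned clockwise to within 0.04 rad of its stop (((y of end_a in the frame of lock_a below -0.0072 m and height (world z) of pot_a below 0.016 m) or (y of end_b in the frame of lock_b below -0.0072 m and height (world z) of pot_b below 0.016 m) or (y of end_c in the frame of lock_c below -0.0072 m and height (world z) of pot_c below 0.016 m))), for 0.05 s.
2. then, still in the rack, it is turned anticlockwise to within 0.04 rad of its other stop (((y of end_a in the frame of lock_a above 0.0072 m and height (world z) of pot_a below 0.016 m) or (y of end_b in the frame of lock_b above 0.0072 m and height (world z) of pot_b below 0.016 m) or (y of end_c in the frame of lock_c above 0.0072 m and height (world z) of pot_c below 0.016 m))), for 0.05 s.
At the end, for the whole second after the job is handed in: The worn container stands on the tray floor, upright to 0.08 rad, at rest (below 0.02 m/s), its lid turned anticlockwise over 0.09 rad (bar end 2.5 mm) on its lock ring; the two sound ones stand in their wells, moved under 8 mm, upright to 0.05 rad (((x of pot_a in the frame of tray between -0.085 and 0.085 m and y of pot_a in the frame of tray between -0.07 and 0.07 m and z of pot_a in the frame of tray between 0.003 and 0.01 m and angle between pot_a's own z axis and vertical below 0.08 rad and linear speed of pot_a below 0.02 m/s and y of end_a in the frame of lock_a above 0.0025 m and distance of each of pot_b, pot_c from where it was at the start of the episode below 0.008 m and angle between each of pot_b, pot_c's own z axis and vertical below 0.05 rad) or (x of pot_b in the frame of tray between -0.085 and 0.085 m and y of pot_b in the frame of tray between -0.07 and 0.07 m and z of pot_b in the frame of tray between 0.003 and 0.01 m and angle between pot_b's own z axis and vertical below 0.08 rad and linear speed of pot_b below 0.02 m/s and y of end_b in the frame of lock_b above 0.0025 m and distance of each of pot_a, pot_c from where it was at the start of the episode below 0.008 m and angle between each of pot_a, pot_c's own z axis and vertical below 0.05 rad) or (x of pot_c in the frame of tray between -0.085 and 0.085 m and y of pot_c in the frame of tray between -0.07 and 0.07 m and z of pot_c in the frame of tray between 0.003 and 0.01 m and angle between pot_c's own z axis and vertical below 0.08 rad and linear speed of pot_c below 0.02 m/s and y of end_c in the frame of lock_c above 0.0025 m and distance of each of pot_a, pot_b from where it was at the start of the episode below 0.008 m and angle between each of pot_a, pot_b's own z axis and vertical below 0.05 rad))); the robot touches nothing.
It fails at once if a lock ring is twisted more than 0.12 rad (a lid is forced past its stop) (angle between the x axis of lock_a and the x axis of pot_a, either way round above 0.12 rad or angle between the x axis of lock_b and the x axis of pot_b, either way round above 0.12 rad or angle between the x axis of lock_c and the x axis of pot_c, either way round above 0.12 rad).
It fails at once if a container is let go while its underside is more than 25 mm above the shelf (dropped) ((height (world z) of pot_a above 0.025 m and contact force between the fingers and pot_a below 0.05 N) or (height (world z) of pot_b above 0.025 m and contact force between the fingers and pot_b below 0.05 N) or (height (world z) of pot_c above 0.025 m and contact force between the fingers and pot_c below 0.05 N)).
It fails at once if a container is tipped by more than 0.5 rad (angle between any of pot_a, pot_b, pot_c's own z axis and vertical above 0.5 rad).
It fails at once if a container is lifted out of its well without its lid turned well anticlockwise (a sound lid cannot be) ((height (world z) of pot_a above 0.016 m and y of end_a in the frame of lock_a below 0.0025 m) or (height (world z) of pot_b above 0.016 m and y of end_b in the frame of lock_b below 0.0025 m) or (height (world z) of pot_c above 0.016 m and y of end_c in the frame of lock_c below 0.0025 m)).
It fails at once if a bystander is shoved more than 30 mm (distance of any of mug, jar_1, jar_2, bowls, fork, spoon, egg_cup from where it was at the start of the episode above 0.03 m).
It also fails if it takes over 72 s, if anything falls off the work surface, if the arm or the gripper's body presses on something with over 40 N, if the wrist force passes 120 N, or if a joint passes its speed limit or range.

## Working session

There is one attempt and no reset: what is moved stays moved. The work goes in short steps, Python scripts to look and compute and a tool call to move; the robot and the scene stay as the last step left them, time stands still between calls to the robot, and variables do not carry over. Pictures are saved under pics/ and viewed, at most 10 in all, crops included, and the job is handed in when it is done.

Besides the shell and the picture viewer there is one more tool, called as name(argument=value, ...) on one line, values as JSON. carry_out: Moves the arm, as the interface text tells. Its arguments: {"type":"object","properties":{"deltas":{"type":"array"},"grip":{"type":"number"},"grip_force":{"type":"number"}},"required":["deltas"]}

```bash
mkdir -p pics; cat > h.py <<'E'
import numpy as np, cv2
from plant import ctrl
from scipy.spatial.transform import Rotation as R
def world(cam,d,uv,m=None,st=None):
    m=ctrl.camera_model(cam); K=np.array(m["intrinsics"]); 
    uv=np.atleast_2d(uv).astype(float); z=np.array([d[int(v),int(u)] for u,v in uv])
    p=np.c_[(uv[:,0]-K[0,2])/K[0,0]*z,(uv[:,1]-K[1,2])/K[1,1]*z,z]
    if "extrinsics" in m: T=np.linalg.inv(np.array(m["extrinsics"]))
    else:
        T=np.eye(4);T[:3,:3]=R.from_quat(st["tcp_rot"]).as_matrix();T[:3,3]=st["eef_pos"];T=T@np.array(m["hand_eye"])
    return p@T[:3,:3].T+T[:3,3]
def save(n,im): cv2.imwrite("pics/"+n+".png",im[:,:,::-1])
E
python3 - <<'E'
from h import *
np.set_printoptions(precision=4,suppress=True)
s=ctrl.get_state();print(s)
im,d=ctrl.read_camera("top");save("top",im)
np.save("topd.npy",d);np.save("topi.npy",im)
for q in ["pot_a","rack","tray"]:
    for r in ctrl.find_in("top",q):
        print(q,r["score"],r["uv"],world("top",d,r["uv"])[0])
E
```

```text
{'time': 0.0, 'qpos': array([ 1.137 ,  0.2872,  1.5782, -0.    ,  1.2786, -0.15  ]), 'dq': array([ 0.002 ,  0.001 ,  0.0002, -0.0015,  0.002 ,  0.0012]), 'joint_efforts': array([ -0.0001, -40.5959, -29.2641,  -0.0001,   0.0056,  -0.    ]), 'eef_pos': array([0.1887, 0.6474, 0.2299]), 'tcp_rot': array([ 0.1414,  0.9899, -0.0011, -0.0003]), 'contact_force': array([ 0.9575, -0.0809,  0.5199]), 'wrist_torque': array([-0.0115,  0.0044, -0.0476]), 'finger_force': 0.0, 'opening': 0.9953491946365193}
pot_a 0.9 [490.7, 174.7] [ 0.7082 -0.3606  0.0859]
pot_a 0.72 [431.1, 248.4] [ 0.5683 -0.2397  0.0943]
pot_a 0.65 [369.9, 259.6] [ 0.5472 -0.1215  0.1263]
rack 0.9 [343.6, 263.7] [ 0.5424 -0.078   0.0809]
tray 0.88 [148.6, 247.1] [0.5836 0.311  0.0063]
```

View pics/top.png

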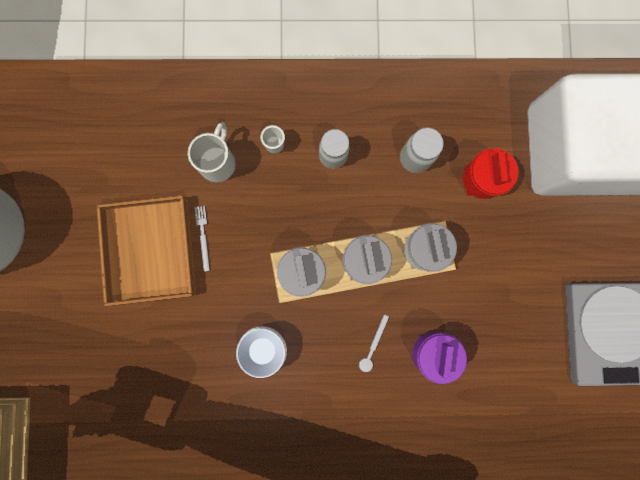

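The top view shows the rack with three grey pots at (301,272), (367,259) and (432,247). The look-alikes are red at (491,174) and purple at (441,357), and the tray is at (147,250). Next I'll measure the bars and the tray from depth.

```bash
python3 - <<'E'
from h import *
np.set_printoptions(precision=4,suppress=True)
d=np.load("topd.npy"); im=np.load("topi.npy")
vv,uu=np.mgrid[0:480,0:640]; uv=np.c_[uu.ravel(),vv.ravel()]
P=world("top",d,uv).reshape(480,640,3)
for c in [(301,272),(367,259),(432,247)]:
    m=(np.hypot(uu-c[0],vv-c[1])<24)&(abs(P[...,2]-.125)<.007)
    mm=(np.hypot(uu-c[0],vv-c[1])<28)&(abs(P[...,2]-.091)<.006)
    q=P[m]; r=cv2.minAreaRect((q[:,:2]*1000).astype(np.float32))
    w=np.linalg.eigh(np.cov(q[:,:2].T)); a=w[1][:,1]
    print(c,m.sum(),q.mean(0),"rect",r,"ang",np.arctan2(a[1],a[0])%np.pi, "lid",cv2.minAreaRect((P[mm][:,:2]*1000).astype(np.float32))[:2],P[mm][:,2].mean())
# tray: floor
m=(abs(P[...,2]-.006)<.004)&(uu>95)&(uu<195)&(vv>195)&(vv<308)
m2=(abs(P[...,2]-.035)<.005)&(uu>90)&(uu<200)&(vv>190)&(vv<310)
for k in(m,m2): print("tray",cv2.minAreaRect((P[k][:,:2]*1000).astype(np.float32)))
k=(abs(P[...,2]-.018)<.004)&(uu>260)&(uu<465)&(vv>215)&(vv<310)
print("rack",cv2.minAreaRect((P[k][:,:2]*1000).astype(np.float32)))
print(ctrl.camera_model("wrist"))
print(R.from_quat(ctrl.get_state()["tcp_rot"]).as_matrix())
E
```

```text
(301, 272) 214 [0.5282 0.0009 0.1254] rect ((528.40478515625, 0.9046974182128906), (55.86766052246094, 11.877544403076172), 10.509552955627441) ang 0.18238946863810446 lid ((528.8333129882812, 1.5481796264648438), (88.87377166748047, 86.79798889160156)) 0.0913421340493951
(367, 259) 226 [ 0.5495 -0.1218  0.1253] rect ((549.7725219726562, -122.07019805908203), (55.673587799072266, 12.361906051635742), 9.696281433105469) ang 0.1684129234553482 lid ((549.4722900390625, -120.98536682128906), (87.28343200683594, 88.94035339355469)) 0.09145750304839495
(432, 247) 240 [ 0.5709 -0.2438  0.1251] rect ((571.2804565429688, -244.38743591308594), (55.83607482910156, 12.542695045471191), 9.814818382263184) ang 0.17321202982605133 lid ((571.4221801757812, -244.53964233398438), (87.2149658203125, 87.27375030517578)) 0.0914601852717382
tray ((576.0197143554688, 319.4466857910156), (203.52908325195312, 227.11294555664062), 89.7863540649414)
tray ((576.1192626953125, 309.60748291015625), (200.3441925048828, 170.81056213378906), 5.995795249938965)
rack ((549.64453125, -122.06744384765625), (100.12836456298828, 359.9534912109375), 9.986245155334473)
{'intrinsics': array([[359.8461,   0.    , 323.3448],
       [  0.    , 359.8461, 238.4065],
       [  0.    ,   0.    ,   1.    ]]), 'hand_eye': array([[ 0.0003, -0.9596, -0.2815,  0.0706],
       [ 1.    ,  0.0003,  0.    ,  0.0002],
       [ 0.0001, -0.2815,  0.9596, -0.143 ],
       [ 0.    ,  0.    ,  0.    ,  1.    ]])}
[[-0.96    0.28   -0.0007]
 [ 0.28    0.96   -0.0014]
 [ 0.0003 -0.0015 -1.    ]]
```

carry_out(deltas=[-0.042,-0.043,0,0,0,-0.09,-0.083,-0.086,0,0,0,-0.18,-0.125,-0.13,0,0,0,-0.27,-0.167,-0.173,0,0,0,-0.36,-0.208,-0.216,0,0,0,-0.459], grip=60)

```text
time: 0.82
eef_pos: [0.3287, 0.3806, 0.2313]
tcp_rot: [-0.089, 0.996, 0.0, 0.0]
contact_force: [0.5, -0.5, 1.2]
opening: 0.601
finger_force: 0.0
```

```bash
cat > go.py <<'E'
import sys; from h import *
np.set_printoptions(precision=4,suppress=True)
# target x y z yaw(of tool y, rad)
s=ctrl.get_state(); M=R.from_quat(s["tcp_rot"]).as_matrix()
x,y,z,yaw=map(float,sys.argv[1:5])
T=np.array([[np.sin(yaw)*-1,np.cos(yaw),0],[np.cos(yaw),np.sin(yaw),0],[0,0,-1.]]).T
T=np.c_[[-np.sin(yaw),np.cos(yaw),0]*np.array([-1,-1,1.]),[np.cos(yaw),np.sin(yaw),0],[0,0,-1]]
print(s["time"],s["eef_pos"],"rx",np.linalg.det(T),"shift",M.T@(np.array([x,y,z])-s["eef_pos"]),"turn",R.from_matrix(M.T@T).as_rotvec(),"yaw",np.arctan2(M[1,1],M[0,1]),"F",s["contact_force"],"T",s["wrist_torque"])
E
python3 go.py 0.5284 0.001 0.15 1.748
```

```text
Traceback (most recent call last):
  File "go.py", line 8, in <module>
    print(s["time"],s["eef_pos"],"rx",np.linalg.det(T),"shift",M.T@(np.array([x,y,z])-s["eef_pos"]),"turn",R.from_matrix(M.T@T).as_rotvec(),"yaw",np.arctan2(M[1,1],M[0,1]),"F",s["contact_force"],"T",s["wrist_torque"])
                                                                                                           ~~~~~~~~~~~~~^^^^^^^
  File "scipy/spatial/transform/_rotation.pyx", line 1143, in scipy.spatial.transform._rotation.Rotation.from_matrix
ValueError: Non-positive determinant (left-handed or null coordinate frame) in rotation matrix 0: [[-1.     -0.0016  0.0005]
 [-0.0016  1.     -0.    ]
 [ 0.0005  0.      1.    ]].
```

```bash
sed -i '/^T=np.array/d; s/\*np.array(\[-1,-1,1.\])//' go.py
python3 go.py 0.5284 0.001 0.15 1.748
```

```text
0.825 [0.3287 0.3806 0.2313] rx 1.0 shift [-0.129  -0.4091  0.0814] turn [0.     0.0005 0.0016] yaw 1.7496020673704227 F [ 0.4751 -0.5143  1.1953] T [ 0.0467 -0.0009  0.0457]
```

carry_out(deltas=[-0.018,-0.058,0,0,0,0,-0.036,-0.116,0,0,0,0,-0.054,-0.174,0,0,0,0,-0.072,-0.23,0,0,0,0,-0.09,-0.285,0.02,0,0,0])

```text
time: 1.45
eef_pos: [0.4684, 0.1157, 0.2132]
tcp_rot: [-0.087, 0.996, -0.0, 0.003]
contact_force: [0.8, 0.2, -0.8]
opening: 0.598
finger_force: 0.0
```

carry_out(deltas=[-0.018,-0.05,0.01,0,0,0,-0.039,-0.1,0.02,0,0,0,-0.039,-0.124,0.04,0,0,0,-0.039,-0.124,0.05,0,0,0,-0.039,-0.124,0.05,0,0,0])

```text
time: 2.08
eef_pos: [0.5255, 0.0028, 0.1602]
tcp_rot: [-0.088, 0.996, 0.001, -0.001]
contact_force: [-0.6, -0.1, -0.2]
opening: 0.602
finger_force: 0.0
```

```bash
python3 go.py 0.5284 0.001 0.098 1.748; python3 - <<'E'
from h import *
s=ctrl.get_state(); im,d=ctrl.read_camera("wrist"); save("w1",im)
vv,uu=np.mgrid[0:480,0:640]
P=world("wrist",d,np.c_[uu.ravel(),vv.ravel()],st=s).reshape(480,640,3)
m=(abs(P[...,2]-.125)<.006)&(d>0)&(np.hypot(P[...,0]-.528,P[...,1]-.001)<.045)
print(m.sum(),cv2.minAreaRect((P[m][:,:2]*1000).astype(np.float32)),P[m].mean(0))
E
```

```text
2.075 [0.5255 0.0028 0.1602] rx 1.0 shift [-0.0027 -0.0024  0.0622] turn [ 0.0013 -0.0024 -0.0019] yaw 1.7460816190538218 F [-0.5785 -0.1412 -0.1534] T [ 0.0174  0.0211 -0.0172]
2235 ((529.16357421875, 2.0431928634643555), (56.455474853515625, 11.800515174865723), 10.316560745239258) [0.52717759 0.00180378 0.12525319]
```

View pics/w1.png

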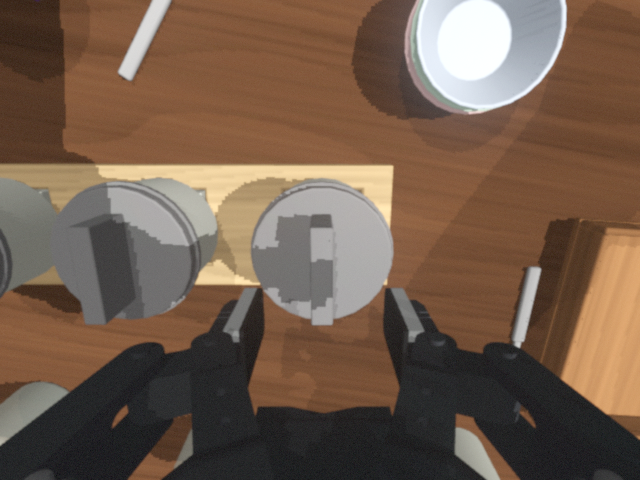

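The wrist view shows the first grey pot's bar at (321,270), between the open fingers. I'll descend and grip it.

carry_out(deltas=[-0.003,-0.002,0.03,0,0,0,-0.003,-0.002,0.06,0,0,0,-0.003,-0.002,0.062,0,0,0,-0.003,-0.002,0.062,0,0,0])

```text
time: 2.62
eef_pos: [0.5306, 0.0013, 0.1008]
tcp_rot: [-0.088, 0.996, -0.0, 0.001]
contact_force: [-0.2, 0.2, 0.6]
opening: 0.601
finger_force: 0.0
```

carry_out(deltas=[0,0,0,0,0,0,0,0,0,0,0,0,0,0,0,0,0,0,0,0,0,0,0,0,0,0,0,0,0,0], grip=0, grip_force=30)

```text
time: 3.25
eef_pos: [0.5304, 0.0014, 0.1005]
tcp_rot: [-0.087, 0.996, 0.001, 0.001]
contact_force: [-1.0, 4.8, 6.0]
opening: 0.129
finger_force: 35.4
```

```bash
python3 go.py 0.5287 0.001 0.098 1.748
```

```text
3.25 [0.5304 0.0014 0.1005] rx 1.0 shift [ 0.0018 -0.0001  0.0025] turn [ 0.0013  0.0017 -0.0025] yaw 1.7454902281579139 F [-1.0468  4.7756  6.0498] T [0.7883 0.1849 0.0182]
```

carry_out(deltas=[0,0,0,0,0,0.02,0,0,0,0,0,0.04,0,0,0,0,0,0.06,0,0,0,0,0,0.06])

```text
time: 3.75
eef_pos: [0.5305, 0.0013, 0.1005]
tcp_rot: [-0.057, 0.998, 0.001, 0.001]
contact_force: [-0.5, 4.5, 5.7]
opening: 0.131
finger_force: 35.4
```

```bash
python3 go.py 0.5287 0.001 0.098 1.748
```

```text
3.75 [0.5305 0.0013 0.1005] rx 1.0 shift [ 0.0018 -0.0001  0.0025] turn [ 0.0011  0.0016 -0.0622] yaw 1.6857959627055623 F [-0.4914  4.5106  5.7334] T [0.8086 0.1503 0.0676]
```

carry_out(deltas=[0,0,0,0,0,0.02,0,0,0,0,0,0.04,0,0,0,0,0,0.04,0,0,0,0,0,0.04])

```text
time: 4.25
eef_pos: [0.5307, 0.001, 0.1004]
tcp_rot: [-0.038, 0.999, 0.0, 0.001]
contact_force: [0.9, 4.0, 6.0]
opening: 0.131
finger_force: 35.3
```

```bash
python3 go.py 0.5287 0.001 0.098 1.748
```

```text
4.25 [0.5307 0.001  0.1004] rx 1.0 shift [0.002  0.0001 0.0024] turn [ 0.0004  0.0023 -0.1021] yaw 1.6458646338743859 F [0.9291 4.0048 5.9628] T [ 0.8327 -0.0019  0.0736]
```

carry_out(deltas=[0,0,0,0,0,0.015,0,0,0,0,0,0.03,0,0,0,0,0,0.03])

```text
time: 4.62
eef_pos: [0.5307, 0.001, 0.1004]
tcp_rot: [-0.023, 1.0, 0.0, 0.001]
contact_force: [0.1, 4.1, 4.4]
opening: 0.132
finger_force: 35.4
```

```bash
cat > tq.py <<'E'
from h import *
a=[]
for i in range(4):
    s=ctrl.get_state(); a.append(s["wrist_torque"][2]); ctrl.read_camera("wrist")
s=ctrl.get_state(); M=R.from_quat(s["tcp_rot"]).as_matrix()
print(s["time"],np.round(a,4),"yaw",np.arctan2(M[1,1],M[0,1]),s["contact_force"],s["eef_pos"])
E
python3 tq.py
```

```text
4.825 [0.1161 0.1455 0.1277 0.1677] yaw 1.6161661128845932 [-0.28009648  4.16623436  4.44628539] [0.53069981 0.00102295 0.10038446]
```

Pot 1 hits a firm stop within 0.13 rad (about 0.14 N m), so it is sound. I'll turn it back, release it and go to the middle pot.

carry_out(deltas=[0,0,0,0,0,-0.06,0,0,0,0,0,-0.13,0,0,0,0,0,-0.13])

```text
time: 5.2
eef_pos: [0.5307, 0.0011, 0.1004]
tcp_rot: [-0.087, 0.996, 0.0, 0.001]
contact_force: [0.3, 3.4, 6.5]
opening: 0.136
finger_force: 35.4
```

carry_out(deltas=[0,0,0,0,0,0,0,0,0,0,0,0,0,0,0,0,0,0,0,0,-0.025,0,0,0,0,0,-0.05,0,0,0], grip=60)

```text
time: 5.82
eef_pos: [0.5293, 0.0005, 0.1492]
tcp_rot: [-0.087, 0.996, -0.0, -0.001]
contact_force: [0.4, 0.4, -0.2]
opening: 0.601
finger_force: 0.0
```

```bash
python3 go.py 0.5503 -0.1218 0.15 1.745
```

```text
5.825 [0.5293 0.0005 0.1492] rx 0.9999999999999999 shift [ 0.0006 -0.1241 -0.0009] turn [ 0.0001 -0.0017  0.0009] yaw 1.7458505308199321 F [ 0.4183  0.3889 -0.1879] T [-0.0037  0.0028 -0.0028]
```

carry_out(deltas=[0,-0.045,0,0,0,0,0,-0.09,0,0,0,0,0,-0.124,0,0,0,0,0,-0.124,0,0,0,0])

```text
time: 6.32
eef_pos: [0.5515, -0.1237, 0.1492]
tcp_rot: [-0.086, 0.996, -0.0, -0.0]
contact_force: [-0.3, 0.5, 0.7]
opening: 0.6
finger_force: 0.0
```

```bash
cat > bar.py <<'E'
import sys; from h import *
x,y=map(float,sys.argv[1:3]); z=float(sys.argv[3]) if len(sys.argv)>3 else .125
s=ctrl.get_state(); im,d=ctrl.read_camera("wrist"); save("w%d"%(s["time"]*100),im)
vv,uu=np.mgrid[0:480,0:640]
P=world("wrist",d,np.c_[uu.ravel(),vv.ravel()],st=s).reshape(480,640,3)
m=(abs(P[...,2]-z)<.006)&(d>0)&(np.hypot(P[...,0]-x,P[...,1]-y)<.045)
print(m.sum(),cv2.minAreaRect((P[m][:,:2]*1000).astype(np.float32)),s["eef_pos"])
E
python3 bar.py .55 -.122; python3 go.py .5503 -.1218 .1 1.745
```

```text
2498 ((550.5111083984375, -120.92388916015625), (56.23305892944336, 11.681196212768555), 9.70310115814209) [ 0.55150757 -0.12365104  0.14916323]
6.375 [ 0.5512 -0.1222  0.1489] rx 0.9999999999999999 shift [0.0007 0.0006 0.0489] turn [ 0.0005 -0.0007 -0.0011] yaw 1.7439037239468327 F [ 0.0877 -0.1157 -0.8179] T [ 0.0925  0.075  -0.0551]
```

carry_out(deltas=[0,0.001,0.025,0,0,0,0,0.001,0.049,0,0,0,0,0.001,0.049,0,0,0])

```text
time: 6.75
eef_pos: [0.5491, -0.1185, 0.0978]
tcp_rot: [-0.088, 0.996, 0.001, -0.003]
contact_force: [0.4, 0.8, 0.8]
opening: 0.601
finger_force: 0.0
```

carry_out(deltas=[0,0,0,0,0,0,0,0,0,0,0,0,0,0,0,0,0,0,0,0,0,0,0,0,0,0,0,0,0,0], grip=0, grip_force=30)

```text
time: 7.38
eef_pos: [0.5522, -0.1207, 0.1018]
tcp_rot: [-0.087, 0.996, -0.0, 0.001]
contact_force: [-0.8, 0.7, 6.3]
opening: 0.13
finger_force: 35.3
```

```bash
python3 tq.py
```

```text
7.575 [-0.0093 -0.0086  0.0124 -0.0242] yaw 1.7458397597743827 [-1.08598038  0.26157799  5.23309417] [ 0.5521544  -0.12066201  0.10179896]
```

carry_out(deltas=[0,0,0,0,0,0.03,0,0,0,0,0,0.06,0,0,0,0,0,0.1,0,0,0,0,0,0.1])

```text
time: 8.07
eef_pos: [0.5522, -0.1209, 0.1018]
tcp_rot: [-0.037, 0.999, -0.001, 0.001]
contact_force: [-0.8, -0.3, 5.0]
opening: 0.132
finger_force: 35.4
```

```bash
python3 tq.py
```

```text
8.275 [-0.0472 -0.0795  0.0403 -0.0241] yaw 1.6459643455358874 [0.05946553 0.29994353 5.76996183] [ 0.55217195 -0.12087835  0.10181329]
```

carry_out(deltas=[0,0,0,0,0,0.03,0,0,0,0,0,0.03])

```text
time: 8.52
eef_pos: [0.5522, -0.1209, 0.1018]
tcp_rot: [-0.023, 1.0, -0.001, 0.001]
contact_force: [-0.1, 0.3, 4.8]
opening: 0.133
finger_force: 35.4
```

```bash
sed -i 's/range(4)/range(8)/' tq.py; sed -i 's/^print(/print(np.mean(a),/' tq.py; python3 tq.py
```

```text
0.017897652425127177 8.925 [ 0.0335 -0.0056  0.0286  0.0407 -0.0028 -0.0023  0.0007  0.0503] yaw 1.6160283799163793 [ 0.02208915 -0.13004267  5.86429997] [ 0.55217453 -0.12092174  0.10180143]
```

The middle pot shows only friction at 0.13 rad, so it looks like the worn one. I'll carry on clockwise with checks.

carry_out(deltas=[0,0,0,0,0,0.04,0,0,0,0,0,0.04])

```text
time: 9.18
eef_pos: [0.5522, -0.121, 0.1018]
tcp_rot: [-0.003, 1.0, -0.001, 0.001]
contact_force: [-0.9, 0.2, 6.5]
opening: 0.13
finger_force: 35.4
```

```bash
python3 tq.py
```

```text
0.01104123108536183 9.575 [ 0.0001  0.0348 -0.0062 -0.028  -0.0023  0.0158  0.0427  0.0314] yaw 1.576003505556391 [ 0.1132685  -0.02698834  5.45520293] [ 0.55216538 -0.12100713  0.10180358]
```

carry_out(deltas=[0,0,0,0,0,0.04,0,0,0,0,0,0.04])

```text
time: 9.82
eef_pos: [0.5522, -0.1211, 0.1018]
tcp_rot: [0.017, 1.0, -0.001, 0.001]
contact_force: [-0.9, -0.4, 5.9]
opening: 0.131
finger_force: 35.4
```

```bash
python3 tq.py
```

```text
0.009850272048626733 10.225 [ 0.0312 -0.051   0.0345  0.0449  0.0112 -0.0203  0.0202  0.0081] yaw 1.5361619258772672 [-0.62358933 -0.2510933   5.49012634] [ 0.55218889 -0.12109115  0.10182052]
```

carry_out(deltas=[0,0,0,0,0,0.05,0,0,0,0,0,0.09,0,0,0,0,0,0.09])

```text
time: 10.6
eef_pos: [0.5522, -0.1213, 0.1018]
tcp_rot: [0.062, 0.998, -0.001, 0.001]
contact_force: [-0.2, -0.9, 5.7]
opening: 0.132
finger_force: 35.4
```

```bash
python3 tq.py
```

```text
0.0026254674808826126 11.0 [ 0.0024  0.0064 -0.0054  0.0204 -0.0067  0.0242 -0.0556  0.0353] yaw 1.4461490974623357 [-0.48944499 -0.38764719  6.07025351] [ 0.552168   -0.1212921   0.10181435]
```

carry_out(deltas=[0,0,0,0,0,0.04,0,0,0,0,0,0.04])

```text
time: 11.25
eef_pos: [0.5521, -0.1213, 0.1018]
tcp_rot: [0.082, 0.997, -0.001, 0.001]
contact_force: [-0.4, -1.1, 5.6]
opening: 0.134
finger_force: 35.4
```

```bash
python3 tq.py
```

```text
0.0596983812104757 11.65 [0.0198 0.0528 0.0249 0.1079 0.0578 0.0998 0.0969 0.0175] yaw 1.4065044083690963 [ 0.56962229 -1.77004815  5.56108463] [ 0.55215366 -0.12133177  0.1018163 ]
```

carry_out(deltas=[0,0,0,0,0,0.03,0,0,0,0,0,0.03])

```text
time: 11.9
eef_pos: [0.5522, -0.1214, 0.1018]
tcp_rot: [0.097, 0.995, -0.001, 0.001]
contact_force: [-0.0, -1.6, 6.6]
opening: 0.133
finger_force: 35.4
```

```bash
python3 tq.py
```

```text
0.11012528667139301 12.3 [0.1342 0.1423 0.1129 0.1001 0.1048 0.1106 0.0658 0.1102] yaw 1.3767584912795159 [-1.37994877 -1.09504338  6.53530199] [ 0.5521421  -0.12140544  0.10180796]
```

The clockwise stop is felt at 0.37 rad total (0.11 N m). Now I'll turn it anticlockwise.

carry_out(deltas=[0,0,0,0,0,-0.1,0,0,0,0,0,-0.2,0,0,0,0,0,-0.3,0,0,0,0,0,-0.4,0,0,0,0,0,-0.5])

```text
time: 12.92
eef_pos: [0.5521, -0.1204, 0.1018]
tcp_rot: [-0.153, 0.988, -0.0, 0.001]
contact_force: [0.1, 1.4, 6.5]
opening: 0.131
finger_force: 35.5
```

carry_out(deltas=[0,0,0,0,0,-0.05,0,0,0,0,0,-0.1,0,0,0,0,0,-0.14,0,0,0,0,0,-0.14])

```text
time: 13.42
eef_pos: [0.552, -0.1202, 0.1018]
tcp_rot: [-0.221, 0.975, 0.0, 0.001]
contact_force: [-0.6, 1.4, 6.7]
opening: 0.131
finger_force: 35.6
```

```bash
python3 tq.py
```

```text
2.8044978076737295e-05 13.825 [ 0.0201 -0.0338  0.0203  0.0148 -0.0148  0.0208  0.0263 -0.0536] yaw 2.0155730006542885 [-0.97902933  1.88046466  6.55053698] [ 0.55198159 -0.12015578  0.10180622]
```

carry_out(deltas=[0,0,0,0,0,-0.04,0,0,0,0,0,-0.04])

```text
time: 14.08
eef_pos: [0.5519, -0.1201, 0.1018]
tcp_rot: [-0.24, 0.971, 0.0, 0.001]
contact_force: [-1.2, 2.6, 7.1]
opening: 0.13
finger_force: 35.6
```

```bash
python3 tq.py
```

```text
-0.04181264482497282 14.475 [-0.0305 -0.1046 -0.0168 -0.0392 -0.0034 -0.0141 -0.0721 -0.0539] yaw 2.0554250337967774 [-0.82537753  2.47107562  6.10199451] [ 0.55192523 -0.12007339  0.10178821]
```

carry_out(deltas=[0,0,0,0,0,-0.03,0,0,0,0,0,-0.03])

```text
time: 14.72
eef_pos: [0.5519, -0.12, 0.1018]
tcp_rot: [-0.254, 0.967, 0.0, 0.001]
contact_force: [-0.9, 2.2, 6.1]
opening: 0.134
finger_force: 35.6
```

```bash
python3 tq.py
```

```text
-0.09134205937927536 15.125 [-0.1018 -0.1004 -0.0869 -0.0674 -0.0733 -0.1015 -0.1024 -0.097 ] yaw 2.0851569015617346 [-1.01404251  2.48181633  6.26098903] [ 0.55189103 -0.12002736  0.10177888]
```

The anticlockwise stop is felt too (-0.09 N m). I'll ease off to relax the ring and then lift.

carry_out(deltas=[0,0,0,0,0,0.02,0,0,0,0,0,0.04,0,0,0,0,0,0.04], grip_force=50)

```text
time: 15.5
eef_pos: [0.5519, -0.1201, 0.1018]
tcp_rot: [-0.235, 0.972, 0.0, 0.001]
contact_force: [-1.7, 3.0, 6.6]
opening: 0.128
finger_force: 53.8
```

carry_out(deltas=[0,0,-0.006,0,0,0,0,0,-0.012,0,0,0,0,0,-0.018,0,0,0,0,0,-0.024,0,0,0,0,0,-0.03,0,0,0])

```text
time: 16.12
eef_pos: [0.551, -0.1204, 0.1306]
tcp_rot: [-0.235, 0.972, 0.0, -0.0]
contact_force: [-0.2, -0.2, -5.4]
opening: 0.126
finger_force: 52.1
```

```bash
python3 tq.py
```

```text
-0.0036513820692786548 16.525 [-0.0403  0.042   0.0128  0.0241 -0.0385 -0.0536 -0.0309  0.055 ] yaw 2.045995016611614 [-0.79714728  0.32860025 -5.16352703] [ 0.55098667 -0.12033622  0.12998394]
```

carry_out(deltas=[0,0,-0.025,0,0,0,0,0,-0.055,0,0,0,0,0,-0.085,0,0,0,0,0,-0.115,0,0,0,0,0,-0.13,0,0,0])

```text
time: 17.15
eef_pos: [0.5519, -0.1207, 0.2623]
tcp_rot: [-0.235, 0.972, -0.001, 0.001]
contact_force: [0.0, 0.9, -5.0]
opening: 0.128
finger_force: 52.1
```

carry_out(deltas=[-0.012,0.021,0,0,0,0,-0.035,0.06,0,0,0,0,-0.058,0.1,0,0,0,0,-0.081,0.14,0,0,0,0,-0.104,0.18,0,0,0,0])

```text
time: 17.77
eef_pos: [0.5608, 0.0886, 0.2592]
tcp_rot: [-0.235, 0.972, 0.0, -0.001]
contact_force: [1.0, 0.3, -4.7]
opening: 0.124
finger_force: 52.1
```

carry_out(deltas=[-0.023,0.04,0,0,0,0,-0.046,0.08,0,0,0,0,-0.07,0.12,0,0,0,0,-0.093,0.16,0,0,0,0,-0.106,0.18,0,0,0,0])

```text
time: 18.4
eef_pos: [0.5724, 0.2979, 0.2588]
tcp_rot: [-0.236, 0.972, -0.0, -0.001]
contact_force: [0.1, -0.2, -5.1]
opening: 0.126
finger_force: 52.1
```

```bash
python3 go.py 0.576 0.3095 0.102 2.045; python3 tq.py
```

```text
18.4 [0.5724 0.2979 0.2588] rx 1.0 shift [-0.0089  0.0086  0.1568] turn [ 0.0005 -0.0023  0.0031] yaw 2.0480551552141826 F [ 0.0584 -0.2123 -5.0645] T [-0.1522 -0.0582  0.0224]
-0.0017924522381624396 18.8 [ 0.0224 -0.0122 -0.0201  0.0047 -0.058  -0.0095  0.0512  0.0071] yaw 2.044533741793784 [-0.249739    0.44862008 -4.0508502 ] [0.57343259 0.2946002  0.26018273]
```

carry_out(deltas=[-0.009,0.012,0.03,0,0,0,-0.009,0.012,0.07,0,0,0,-0.009,0.012,0.11,0,0,0,-0.009,0.012,0.135,0,0,0,-0.009,0.012,0.148,0,0,0])

```text
time: 19.42
eef_pos: [0.5751, 0.3094, 0.1104]
tcp_rot: [-0.235, 0.972, -0.0, -0.001]
contact_force: [-0.3, 0.0, -5.3]
opening: 0.126
finger_force: 52.0
```

carry_out(deltas=[0,0,0.003,0,0,0,0,0,0.006,0,0,0,0,0,0.006,0,0,0])

```text
time: 19.8
eef_pos: [0.5765, 0.3107, 0.1076]
tcp_rot: [-0.235, 0.972, 0.0, 0.001]
contact_force: [0.0, -1.1, -4.2]
opening: 0.13
finger_force: 52.0
```

```bash
python3 tq.py
```

```text
0.011207109658732978 20.2 [ 0.0341  0.0125  0.0208  0.0087 -0.0128  0.0068 -0.0233  0.0429] yaw 2.046077905009199 [ 0.27982513 -0.73140528 -5.05786664] [0.57578125 0.31064033 0.10647857]
```

Not touching yet, with about 5 mm to go.

carry_out(deltas=[0,0,0.002,0,0,0,0,0,0.004,0,0,0,0,0,0.004,0,0,0])

```text
time: 20.58
eef_pos: [0.5758, 0.3105, 0.1022]
tcp_rot: [-0.235, 0.972, -0.0, -0.0]
contact_force: [-0.6, 1.1, -4.7]
opening: 0.126
finger_force: 52.2
```

```bash
python3 tq.py
```

```text
0.017882843564936548 20.975 [ 0.016   0.0318  0.0232  0.0467  0.0405 -0.004   0.0147 -0.0257] yaw 2.046023657798197 [ 0.23941078 -0.35283349 -5.04704588] [0.57571002 0.31055906 0.10226593]
```

carry_out(deltas=[0,0,0.0015,0,0,0,0,0,0.003,0,0,0,0,0,0.003,0,0,0])

```text
time: 21.35
eef_pos: [0.5763, 0.3107, 0.102]
tcp_rot: [-0.235, 0.972, -0.0, 0.0]
contact_force: [-5.3, -1.9, 5.3]
opening: 0.125
finger_force: 53.7
```

```bash
python3 tq.py
```

```text
-0.009090811136122503 21.75 [ 0.0001  0.007  -0.0252 -0.0105 -0.0318  0.0347 -0.0076 -0.0395] yaw 2.046205835389999 [-4.12944009 -2.25869234  5.4987856 ] [0.57625674 0.31070746 0.1019848 ]
```

It's standing on the tray floor. Now I'll release and go up.

carry_out(deltas=[0,0,0,0,0,0,0,0,0,0,0,0,0,0,0,0,0,0,0,0,0,0,0,0], grip=50)

```text
time: 22.25
eef_pos: [0.5758, 0.3106, 0.0992]
tcp_rot: [-0.235, 0.972, 0.0, 0.0]
contact_force: [-0.3, 0.7, 0.4]
opening: 0.502
finger_force: 0.0
```

carry_out(deltas=[0,0,-0.02,0,0,0,0,0,-0.05,0,0,0,0,0,-0.09,0,0,0,0,0,-0.13,0,0,0,0,0,-0.15,0,0,0])

```text
time: 22.88
eef_pos: [0.577, 0.311, 0.2542]
tcp_rot: [-0.235, 0.972, 0.0, 0.003]
contact_force: [0.1, 0.4, 0.8]
opening: 0.501
finger_force: 0.0
```

carry_out(deltas=[0.05,0,0,0,0,0,0.1,0,0,0,0,0,0.12,0,0,0,0,0,0.12,0,0,0,0,0])

```text
time: 23.38
eef_pos: [0.4681, 0.2553, 0.2494]
tcp_rot: [-0.235, 0.972, 0.0, 0.0]
contact_force: [-0.4, 0.0, 0.0]
opening: 0.5
finger_force: 0.0
```

```bash
python3 - <<'E'
from h import *
im,d=ctrl.read_camera("top");save("end",im)
vv,uu=np.mgrid[0:480,0:640]
P=world("top",d,np.c_[uu.ravel(),vv.ravel()]).reshape(480,640,3)
for x,y in [(.576,.31),(.5284,.001),(.571,-.244)]:
    m=(abs(P[...,2]-.125)<.007)&(np.hypot(P[...,0]-x,P[...,1]-y)<.05)
    print(m.sum(),cv2.minAreaRect((P[m][:,:2]*1000).astype(np.float32)) if m.any() else 0)
print(ctrl.get_state()["time"],ctrl.get_state()["eef_pos"])
E
```

```text
255 ((573.38720703125, 307.5513610839844), (56.01393508911133, 12.861425399780273), 26.370609283447266)
214 ((528.8734741210938, 0.46880054473876953), (55.87361526489258, 11.871495246887207), 9.890085220336914)
241 ((571.2947998046875, -244.69822692871094), (55.75212097167969, 12.976299285888672), 9.879453659057617)
23.425 [0.46896273 0.25562621 0.24957339]
```

View pics/end.png

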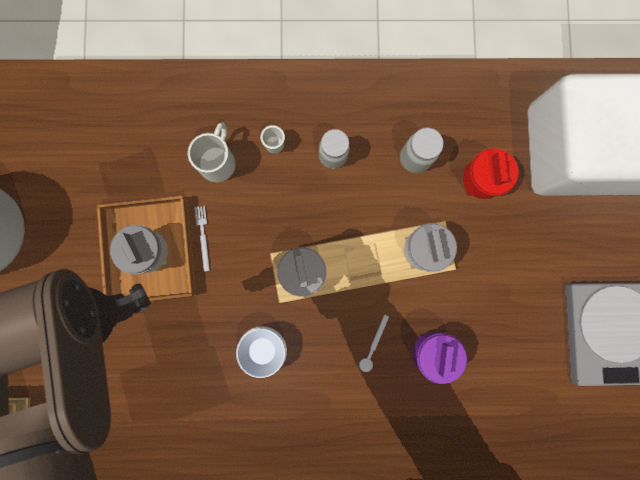

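The picture shows the worn pot upright in the tray at (137,250). The two sound pots are unmoved at (301,272) and (432,247), and everything else is where it was.

```bash
python3 -c "
from plant import ctrl
print(ctrl.sign_off())"
```

```text
the job is handed in; nothing more can be done
None
```

The middle pot was the worn one: I rocked it to both stops, left its lid anticlockwise, stood it upright in the tray and handed the job in at about 23 s. I never rocked the third pot, and tested the first clockwise only.

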